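# Put the pin brush away through the sprung flap

### The arm

A 6-joint arm with a two-finger parallel gripper is mounted at the origin on the work surface. World frame = base frame: x ahead of the robot, y to its left, z up, the work surface at z = 0. Lengths are in m, angles in rad, forces in N, time in s.
With the tool pointing down it reaches from about 0.25 to 0.775 m from the base axis. Payload 4 kg.
Tool frame: the origin (TCP) lies where the fingers leave the gripper's body, on its centre line; the fingertips stand 97 mm ahead of it and the grasp point (between the pads) lies 78 mm ahead of it; z points along the fingers, y is the line along which they close (so a half turn about z gives the same grasp; the last joint's range is limited). The gripper opens to 94 mm and grips with 3 to 60 N. Pads are 16 mm wide; open, the fingers measure 119 mm over their backs; the gripper's body (75 mm by 177 mm) begins 78 mm behind the grasp point.
Start: joints at [1.232, 0.087, 1.371, -0, 1.684, -0.103], TCP at [0.128, 0.535, 0.303] pointing down, gripper open.
Joint ranges: [-3.1, 3.1], [-0.76, 2.03], [0.27, 2.55], [-1.08, 4.22], [0.17, 2.65], [-2.57, 2.57]. Speed limits (rad/s): [2.79, 2.79, 3.14, 3.14, 3.14, 3.14].

### API

Orientations are given as [roll, pitch, yaw] about the fixed x, y, z axes, in that order (R = Rz(yaw) Ry(pitch) Rx(roll)).
In Python, from bench import robot, eyes gives the robot as it stands. The module is installed in compiled form; this text tells all that it offers.
- The arm moves only by the tool carry_out, never from a script. Its argument "deltas" is a list of rows, each an object of numbers: "dx", "dy", "dz": the shift along the tool's x, y, z each as a share of 0.02 m, from -1 to 1; "wx", "wy", "wz": the turn, a rotation vector about the tool's x, y, z each as a share of 0.12 rad, from -1 to 1; "gripper": the closure in counts, from 0 (fully open) to 255 (shut). In form: [{"dx": .., "dy": .., "dz": .., "wx": .., "wy": .., "wz": .., "gripper": ..}, ...]. A call has 1 to 20 rows; each row shifts and turns the commanded pose from where the row before left it, along the tool's axes as they then stand; what a row does not reach is not made up. A row lasts 1/12 s, in which the tool goes at most 41.7 mm and 7.16 degrees, less where a joint would pass 70% of its speed; a pose out of reach is approached as far as the arm can. A call with a number of a shift or a turn outside -1 to 1 is refused whole. A call with a gripper value outside its range is refused whole. The fingers move at their own pace and stop on an object; the grip force is fixed at half the most. Time passes only in rows, so rows that do not move let the fingers close. It gives the time, the measured TCP pose, the force, the opening and the grip force at its end, in the units of the state.
- robot.get_obs(): the state, without advancing time (a new reading comes with each control period).
- eyes.snapshot(name): name is "scene" or "top" or "wrist"; returns the picture (480x640x3 uint8, red, green, blue); there is no depth.
- eyes.get_calibration(name): a dict with "fovy" (degrees; the focal length in pixels is half the picture's height over the tangent of half this angle, whatever the lens; pixels are square), "cx", "cy" (the principal point, pixels), "R" (3x3) and "t" (3): a world point X has camera coordinates R X + t. Camera axes: x right, y down, z forward; pixel columns grow to the right and rows downward; lengths in m; the calibration is good to about 2 mm. A picture is of the moment at which its call begins: read the wrist's pose just before it. get_calibration takes no time and is no camera call; for the wrist camera it gives the pose at the moment of the call.
- robot.close_job(): hands the job in; it is judged then, once.
The state is a dict: "time": time; "joint_positions": joint angles; "qvel": joint speeds; "joint_torque": joint torques, N m; "tool_pos": TCP position; "ee_rot": TCP orientation; "wrist_force": force on the tool from outside, world axes, zero at the start; "wrist_torque": the same for the moment, N m; "width": finger opening in m; "finger_force": force on a finger pad.
Only numpy, scipy, OpenCV 4.12 (cv2) and the standard library are available. Lean on these libraries where they do the work, as an engineer would, in place of code of your own. Each camera call takes 0.05 s, during which the arm holds its last target. There are 200 camera calls.

### The job

Take the pin brush off the upper tier and put it away in the tidy box on the lower tier: push it in past the box's sprung flap, keeping hold of it until it is well inside, then let go and draw back so that the flap springs shut with the brush lying in the box. Leave the ball, the treat jar and the clip light where they are.

Things in the scene. Friction and masses are not known exactly. Their poses are not given: they have to be found in the camera images.
- tiers: Two white metal tiers, one fixed piece 580 mm wide (y). Origin on the table, mid-width; +x away from the front. Lower tray: floor top z = 20 mm, x -100 to +165 mm. Upper tray: floor top z = 275, underside 271 mm, x +20 to +165 mm; its front edge overhangs the box's opening, so a vertical gripper cannot get in there. Lips 12 mm above the floors. Posts 12 mm square at x = 28, 157, y = +-284 mm.
- box: White tidy box fixed on the left or right of the lower tray, 220 mm wide (y), x -50 to +115 mm, 165 mm high, walls up to 6 mm, floor 4 mm, empty. Origin on its underside, axes parallel to the tiers', front -x. From the front wall's top edge (x -50, z 110) the face slopes up and back at 27 degrees from level for 122 mm; the flap fills it from 8 to 114 mm up the slope, 204 mm wide.
- slot (a point): Point on the box's sloping face, mid-width, 56 mm up the slope; in the box frame (0, 0, 135.4) mm. A good place to push in: straight in is 27 degrees from vertical, down and to the box's +x. With the fingertips 50 mm deep here the brush is well in and drops free to the floor when let go; open the fingers only to about 36 mm there, or they press on the frame.
- flap (a joint): Angle of the aluminium flap (104 mm along the slope, 202 wide, 3 thick), rad: 0 shut, 1.5 pushed fully in. Hinged along the opening's upper edge, 114 mm up the slope; its lower edge swings in and down. A spring shuts it: 0.13 N m at 0, rising 0.12 N m per rad (2.5 N to start, 5 N wide open, pushing mid-flap). The brush's weight alone does not open it.
- brush: Navy plastic pin brush, about 0.12 kg, 150 mm long, loose, lying on its back on the upper tray, pins up. Origin at mid-length on its underside; +y along it towards the head (to the tiers' left, +y, within 0.35 rad), z up through the pins. Head 48 mm wide (x), y -3 to +75 mm, 14 mm thick, 27 with pins. Handle 22 mm wide, 20 thick, y -75 to +1 mm.
- brush_grip (a point): Middle of the brush's handle near the head, a good place to grip across the 22 mm width (brush x) : in the brush frame at (0, -24, 10) mm, near the centre of mass.
- ball: Lime rubber ball, 63 mm, on the upper tray beside the brush, with a small flat so that it does not roll by itself. Origin at its underside. To be left alone.
- jar: White ceramic treat jar with a cork-like lid, 94 mm across, 123 mm high, on the lower tray on the side away from the tidy box. Origin at its underside. To be left alone.
- light: Aluminium clip light, 70 by 48 mm, 117 mm high, in the middle of the lower tray. Origin at its underside. To be left alone.
Not all that is in view belongs to the job. What is shaped like the brush but turquoise or white is not meant.

How it is judged:
On the way, in this order (a step that is already met when the one before it is completed fails the run):
1. the brush is held clear of the upper tray (z of brush in the frame of tiers above 0.3 m and contact force between the fingers and brush above 1 N), for 0.1 s.
2. the flap is held open with the gripped brush well in past it (value of joint flap above 0.4 rad and contact force between the fingers and brush above 1 N and z of brush in the frame of box below 0.105 m and x of brush in the frame of box between -0.035 and 0.11 m and y of brush in the frame of box between -0.1 and 0.1 m), for 0.1 s.
At the end, for the whole second after the job is handed in: The brush lies released and at rest (under 20 mm/s) inside the tidy box, its origin less than 60 mm above the box's underside and within the box's walls, and the flap is shut to within 0.06 rad (x of brush in the frame of box between -0.04 and 0.112 m and y of brush in the frame of box between -0.1 and 0.1 m and z of brush in the frame of box between -0.005 and 0.06 m and value of joint flap below 0.06 rad and linear speed of brush below 0.02 m/s and contact force between the fingers and brush below 0.05 N); the robot touches nothing.
It fails at once if the jar is shifted by more than 25 mm or tipped (distance of jar from where it was at the start of the episode above 0.025 m or angle between jar's own z axis and vertical above 0.4 rad).
It fails at once if the light is shifted by more than 25 mm or tipped (distance of light from where it was at the start of the episode above 0.025 m or angle between light's own z axis and vertical above 0.4 rad).
It fails at once if the ball is shifted by more than 25 mm (distance of ball from where it was at the start of the episode above 0.025 m).
It also fails if it takes over 48 s, if anything falls off the work surface, if the arm or the gripper's body presses on something with over 40 N, if the wrist force passes 120 N, or if a joint passes its speed limit or range.

## Working session

There is one attempt and no reset: what is moved stays moved. The work goes in short steps, Python scripts to look and compute and a tool call to move; the robot and the scene stay as the last step left them, time stands still between calls to the robot, and variables do not carry over. Pictures are saved under pics/ and viewed, at most 10 in all, crops included, and the job is handed in when it is done.

Besides the shell and the picture viewer there is one more tool, called after "Request:" in YAML: its name, and indented under it one key for each argument. carry_out: Moves the arm, as the interface text tells. Shift numbers are shares of 0.02 m and turn numbers shares of 0.12 rad, none past 1 either way. Its arguments: {"type":"object","properties":{"deltas":{"type":"array","items":{"type":"object","properties":{"dx":{"type":"number"},"dy":{"type":"number"},"dz":{"type":"number"},"wx":{"type":"number"},"wy":{"type":"number"},"wz":{"type":"number"},"gripper":{"type":"number"}}}}},"required":["deltas"]}

```bash
mkdir -p pics
python3 - <<'E'
from bench import robot, eyes
import cv2, numpy as np
print({k:np.round(v,3) for k,v in robot.get_obs().items()})
for n in ("scene","top","wrist"):
    c=eyes.get_calibration(n); print(n,c["fovy"],c["cx"],c["cy"],np.round(c["R"],3).tolist(),np.round(c["t"],3))
    cv2.imwrite(f"pics/{n}0.png",eyes.snapshot(n)[:,:,::-1])
E
```

```text
{'time': np.float64(0.0), 'joint_positions': array([ 1.232,  0.088,  1.372, -0.   ,  1.684, -0.103]), 'qvel': array([-0.002, -0.002, -0.   ,  0.001,  0.   ,  0.002]), 'joint_torque': array([-2.0000e-03, -3.4018e+01, -3.0242e+01,  7.1000e-02,  3.3000e-02,
       -0.0000e+00]), 'tool_pos': array([0.128, 0.534, 0.302]), 'ee_rot': array([-3.139, -0.   ,  2.906]), 'wrist_force': array([-0.409,  0.665, -0.152]), 'wrist_torque': array([ 0.001,  0.018, -0.034]), 'finger_force': np.float64(0.0), 'width': np.float64(0.094)}
scene 55.77367309856119 317.31588738170257 235.6456450769988 [[-0.597, -0.802, -0.011], [-0.687, 0.518, -0.51], [0.414, -0.297, -0.86]] [0.304 0.642 0.845]
top 57.38069086904242 310.49476358073844 237.93780404205668 [[-0.0, -1.0, 0.002], [-0.987, 0.0, -0.163], [0.163, -0.002, -0.987]] [-0.125  0.699  0.914]
wrist 66.52160106418486 328.2423244770176 235.48570962530388 [[0.235, 0.972, -0.002], [0.934, -0.225, 0.278], [0.27, -0.068, -0.961]] [-0.549 -0.028  0.394]
```

View pics/scene0.png

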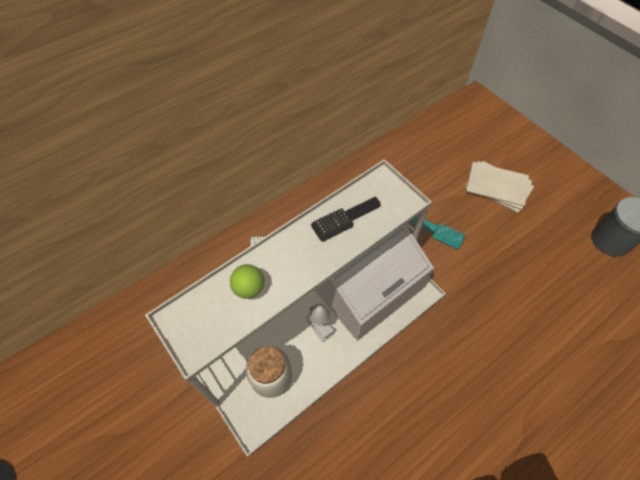

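View pics/top0.png

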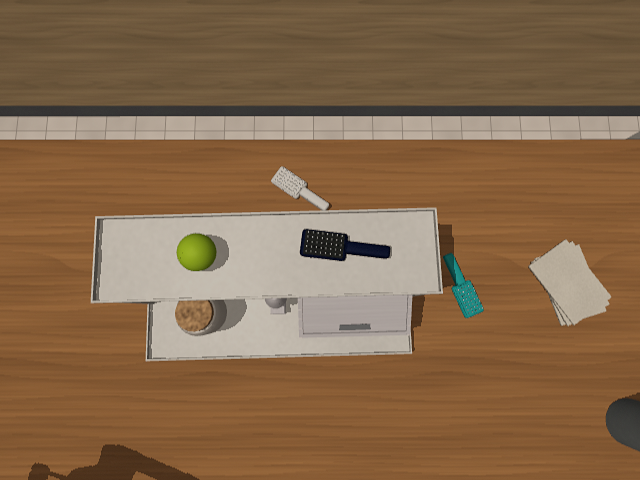

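The scene and top views show three brushes in the top view: white at (300,188) and turquoise at (463,290), both on the table, and the navy one at (345,246) on the upper tier. The navy one fits by colour and place. The box is on the right at (355,315), the light at (277,303), the jar at (196,315) and the ball at (196,252).

```bash
cat > h.py <<'E'
from bench import robot, eyes
import cv2, numpy as np
def ray(c,uv):
    f=240/np.tan(np.radians(c["fovy"])/2); R=np.array(c["R"]);t=np.array(c["t"])
    d=R.T@np.array([(uv[0]-c["cx"])/f,(uv[1]-c["cy"])/f,1]); return -R.T@t,d
def onz(c,uv,z):
    o,d=ray(c,uv); return o+d*(z-o[2])/d[2]
def proj(c,X):
    f=240/np.tan(np.radians(c["fovy"])/2); p=np.array(c["R"])@np.array(X)+np.array(c["t"]); return np.array([c["cx"]+f*p[0]/p[2],c["cy"]+f*p[1]/p[2]])
E
python3 - <<'E'
from h import *
np.set_printoptions(precision=4,suppress=True)
c=eyes.get_calibration("top"); im=cv2.imread("pics/top0.png")
for uv in [(97,217),(437,209),(441,292),(93,302)]: print("upper",onz(c,uv,.287))
for uv in [(148,360),(411,353)]: print("lower",onz(c,uv,.032))
for uv in [(300,336),(408,332)]: print("box front top",onz(c,uv,.13))
hsv=cv2.cvtColor(im,cv2.COLOR_BGR2HSV)
m=((hsv[...,2]<75)).astype(np.uint8); r=np.zeros_like(m); r[222:268,290:400]=m[222:268,290:400]
n,l,s,ce=cv2.connectedComponentsWithStats(r); k=1+np.argmax(s[1:,4]); print(s[k])
pts=np.argwhere(l==k)[:,::-1]
W=np.array([onz(c,p,.292)[:2] for p in pts])
# handle axis: points in right part
rt=cv2.minAreaRect(W.astype(np.float32)); print("all",rt)
H=W[pts[:,0]>352]; vx,vy,x0,y0=cv2.fitLine(H.astype(np.float32),cv2.DIST_HUBER,0,.01,.01).ravel(); print("handle",vx,vy,x0,y0,"yaw of +y",np.arctan2(vy,vx)%np.pi-np.pi/2)
print("handle end",H[H[:,1].argmin()],"head end",W[W[:,1].argmax()])
cr=cv2.resize(np.hstack([im[200:350,270:470]]),None,fx=4,fy=4,interpolation=cv2.INTER_CUBIC)
cv2.imwrite("pics/crop1.png",cr)
E
```

```text
upper [0.6968 0.2377 0.287 ]
upper [ 0.7106 -0.3399  0.287 ]
upper [ 0.5702 -0.3399  0.287 ]
upper [0.5541 0.233  0.287 ]
lower [0.4342 0.2283 0.032 ]
lower [ 0.4486 -0.3438  0.032 ]
box front top [ 0.4905 -0.1039  0.13  ]
box front top [ 0.4981 -0.3174  0.13  ]
[ 300  229   91   32 1714]
all ((0.644631028175354, -0.18201543390750885), (0.14924471080303192, 0.04661225527524948), 83.5413818359375)
handle 0.12366416 0.9923241 0.63979876 -0.22482803 yaw of +y -0.123981595
handle end [ 0.6428 -0.2569] head end [ 0.6446 -0.1069]
```

View pics/crop1.png

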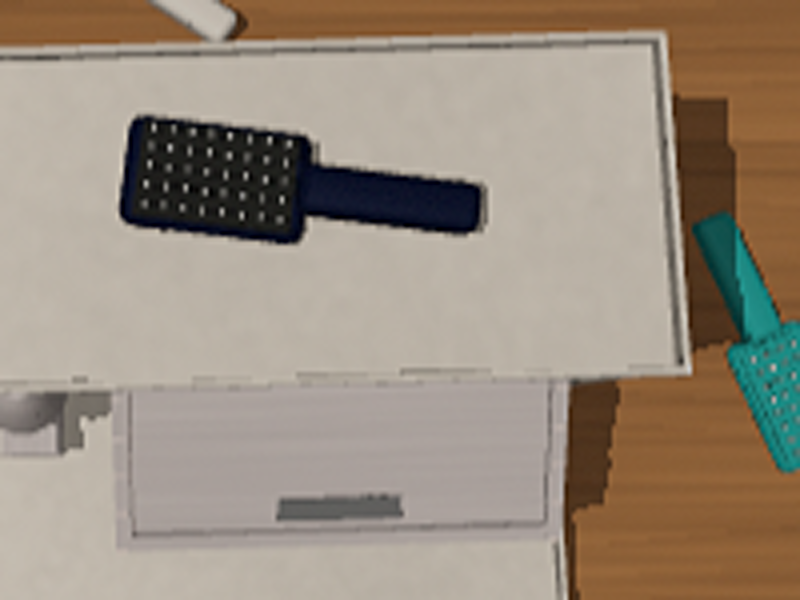

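The enlarged crop shows a navy brush, pins up, head left and handle right, at about (345,246) in the full picture. It matches the given 149 x 47 mm. I get tiers at about (0.541, -0.055) with yaw 0.026, box at about (0.544, -0.212), and brush grip at about (0.642, -0.206) with yaw -0.12. Moving now: lift and turn, then cross over.

Request:
carry_out:
  deltas:
    - {"dz": -1,"wz": 1,"gripper": 0}
    - {"dz": -1,"wz": 1,"gripper": 0}
    - {"dz": -1,"wz": 1,"gripper": 0}
    - {"dz": -1,"wz": 1,"gripper": 0}
    - {"dz": -1,"wz": 1,"gripper": 0}
    - {"dz": -1,"wz": 1,"gripper": 0}
    - {"dz": -1,"wz": 1,"gripper": 0}
    - {"dz": -1,"wz": 1,"gripper": 0}
    - {"dz": -1,"wz": 1,"gripper": 0}
    - {"wz": 1,"gripper": 0}
    - {"wz": 1,"gripper": 0}
    - {"wz": 1,"gripper": 0}
    - {"dx": -1,"dy": 0.88,"gripper": 0}
    - {"dx": -1,"dy": 0.88,"gripper": 0}
    - {"dx": -1,"dy": 0.88,"gripper": 0}
    - {"dx": -1,"dy": 0.88,"gripper": 0}
    - {"dx": -1,"dy": 0.88,"gripper": 0}
    - {"dx": -1,"dy": 0.88,"gripper": 0}
    - {"dx": -1,"dy": 0.88,"gripper": 0}
    - {"dx": -1,"dy": 0.88,"gripper": 0}

```text
invalid input
```

Request:
carry_out:
  deltas:
    - {"dx": -1,"dy": 0.88,"gripper": 0}
    - {"dx": -1,"dy": 0.88,"gripper": 0}
    - {"dx": -1,"dy": 0.88,"gripper": 0}
    - {"dx": -1,"dy": 0.88,"gripper": 0}
    - {"dx": -1,"dy": 0.88,"gripper": 0}
    - {"dx": -1,"dy": 0.88,"gripper": 0}
    - {"dx": -1,"dy": 0.88,"gripper": 0}
    - {"dx": -1,"dy": 0.88,"gripper": 0}
    - {"dx": -1,"dy": 0.88,"gripper": 0}
    - {"dx": -1,"dy": 0.88,"gripper": 0}
    - {"dx": -1,"dy": 0.88,"gripper": 0}
    - {"dx": -1,"dy": 0.88,"gripper": 0}
    - {"dx": -1,"dy": 0.88,"gripper": 0}
    - {"dx": -1,"dy": 0.88,"gripper": 0}
    - {"dx": -1,"dy": 0.88,"gripper": 0}
    - {"dx": -1,"dy": 0.88,"gripper": 0}
    - {"dx": -1,"dy": 0.88,"gripper": 0}
    - {"dx": -1,"dy": 0.88,"gripper": 0}
    - {"gripper": 0}

```text
invalid input
```

Request:
carry_out:
  deltas:
    - {"dx": 0,"dy": 0,"dz": -1,"wx": 0,"wy": 0,"wz": 1,"gripper": 0}
    - {"dx": 0,"dy": 0,"dz": -1,"wx": 0,"wy": 0,"wz": 1,"gripper": 0}

```text
time: 0.32
tool_pos: [0.1283, 0.5341, 0.3408]
ee_rot: [-3.136, 0.001, 2.66]
wrist_force: [0.5, 0.5, -0.6]
width: 0.0937
finger_force: 0.0
```

Request:
carry_out:
  deltas:
    - {"dx": 0,"dy": 0,"dz": -1,"wx": 0,"wy": 0,"wz": 1,"gripper": 0}
    - {"dx": 0,"dy": 0,"dz": -1,"wx": 0,"wy": 0,"wz": 1,"gripper": 0}
    - {"dx": 0,"dy": 0,"dz": -1,"wx": 0,"wy": 0,"wz": 1,"gripper": 0}
    - {"dx": 0,"dy": 0,"dz": -1,"wx": 0,"wy": 0,"wz": 1,"gripper": 0}
    - {"dx": 0,"dy": 0,"dz": -1,"wx": 0,"wy": 0,"wz": 1,"gripper": 0}
    - {"dx": 0,"dy": 0,"dz": -1,"wx": 0,"wy": 0,"wz": 1,"gripper": 0}
    - {"dx": 0,"dy": 0,"dz": -1,"wx": 0,"wy": 0,"wz": 1,"gripper": 0}
    - {"dx": 0,"dy": 0,"dz": 0,"wx": 0,"wy": 0,"wz": 1,"gripper": 0}
    - {"dx": 0,"dy": 0,"dz": 0,"wx": 0,"wy": 0,"wz": 1,"gripper": 0}
    - {"dx": 0,"dy": 0,"dz": 0,"wx": 0,"wy": 0,"wz": 1,"gripper": 0}
    - {"dx": -1,"dy": 0.88,"dz": 0,"wx": 0,"wy": 0,"wz": 0,"gripper": 0}
    - {"dx": -1,"dy": 0.88,"dz": 0,"wx": 0,"wy": 0,"wz": 0,"gripper": 0}
    - {"dx": -1,"dy": 0.88,"dz": 0,"wx": 0,"wy": 0,"wz": 0,"gripper": 0}
    - {"dx": -1,"dy": 0.88,"dz": 0,"wx": 0,"wy": 0,"wz": 0,"gripper": 0}
    - {"dx": -1,"dy": 0.88,"dz": 0,"wx": 0,"wy": 0,"wz": 0,"gripper": 0}
    - {"dx": -1,"dy": 0.88,"dz": 0,"wx": 0,"wy": 0,"wz": 0,"gripper": 0}
    - {"dx": -1,"dy": 0.88,"dz": 0,"wx": 0,"wy": 0,"wz": 0,"gripper": 0}
    - {"dx": -1,"dy": 0.88,"dz": 0,"wx": 0,"wy": 0,"wz": 0,"gripper": 0}
    - {"dx": -1,"dy": 0.88,"dz": 0,"wx": 0,"wy": 0,"wz": 0,"gripper": 0}
    - {"dx": -1,"dy": 0.88,"dz": 0,"wx": 0,"wy": 0,"wz": 0,"gripper": 0}

```text
time: 1.98
tool_pos: [0.283, 0.3162, 0.4824]
ee_rot: [-3.141, 0.0, 1.466]
wrist_force: [-0.2, 0.5, 0.1]
width: 0.0943
finger_force: 0.0
```

Request:
carry_out:
  deltas:
    - {"dx": -1,"dy": 0.88,"dz": 0,"wx": 0,"wy": 0,"wz": 0,"gripper": 0}
    - {"dx": -1,"dy": 0.88,"dz": 0,"wx": 0,"wy": 0,"wz": 0,"gripper": 0}
    - {"dx": -1,"dy": 0.88,"dz": 0,"wx": 0,"wy": 0,"wz": 0,"gripper": 0}
    - {"dx": -1,"dy": 0.88,"dz": 0,"wx": 0,"wy": 0,"wz": 0,"gripper": 0}
    - {"dx": -1,"dy": 0.88,"dz": 0,"wx": 0,"wy": 0,"wz": 0,"gripper": 0}
    - {"dx": -1,"dy": 0.88,"dz": 0,"wx": 0,"wy": 0,"wz": 0,"gripper": 0}
    - {"dx": -1,"dy": 0.88,"dz": 0,"wx": 0,"wy": 0,"wz": 0,"gripper": 0}
    - {"dx": -1,"dy": 0.88,"dz": 0,"wx": 0,"wy": 0,"wz": 0,"gripper": 0}
    - {"dx": -1,"dy": 0.88,"dz": 0,"wx": 0,"wy": 0,"wz": 0,"gripper": 0}
    - {"dx": -1,"dy": 0.88,"dz": 0,"wx": 0,"wy": 0,"wz": 0,"gripper": 0}
    - {"dx": -1,"dy": 0.88,"dz": 0,"wx": 0,"wy": 0,"wz": 0,"gripper": 0}
    - {"dx": -1,"dy": 0.88,"dz": 0,"wx": 0,"wy": 0,"wz": 0,"gripper": 0}
    - {"dx": -1,"dy": 0.88,"dz": 0,"wx": 0,"wy": 0,"wz": 0,"gripper": 0}
    - {"dx": -1,"dy": 0.88,"dz": 0,"wx": 0,"wy": 0,"wz": 0,"gripper": 0}
    - {"dx": -1,"dy": 0.88,"dz": 0,"wx": 0,"wy": 0,"wz": 0,"gripper": 0}
    - {"dx": 0,"dy": 0,"dz": 0,"wx": 0,"wy": 0,"wz": 0,"gripper": 0}

```text
time: 3.32
tool_pos: [0.5158, -0.012, 0.4802]
ee_rot: [-3.138, 0.001, 1.461]
wrist_force: [-0.3, 0.0, -0.6]
width: 0.0941
finger_force: 0.0
```

Request:
carry_out:
  deltas:
    - {"dx": -1,"dy": 0.8,"dz": 0,"wx": 0,"wy": 0,"wz": 0,"gripper": 0}
    - {"dx": -1,"dy": 0.8,"dz": 0,"wx": 0,"wy": 0,"wz": 0,"gripper": 0}
    - {"dx": -1,"dy": 0.8,"dz": 0,"wx": 0,"wy": 0,"wz": 0,"gripper": 0}
    - {"dx": -1,"dy": 0.8,"dz": 0,"wx": 0,"wy": 0,"wz": 0,"gripper": 0}
    - {"dx": -1,"dy": 0.8,"dz": 0,"wx": 0,"wy": 0,"wz": 0,"gripper": 0}
    - {"dx": -1,"dy": 0.8,"dz": 0,"wx": 0,"wy": 0,"wz": 0,"gripper": 0}
    - {"dx": -1,"dy": 0.8,"dz": 0,"wx": 0,"wy": 0,"wz": 0,"gripper": 0}
    - {"dx": -1,"dy": 0.8,"dz": 0,"wx": 0,"wy": 0,"wz": 0,"gripper": 0}
    - {"dx": -1,"dy": 0.9,"dz": 0,"wx": 0,"wy": 0,"wz": 0,"gripper": 0}
    - {"dx": 0,"dy": 0,"dz": 0,"wx": 0,"wy": 0,"wz": 0,"gripper": 0}
    - {"dx": 0,"dy": 0,"dz": 0,"wx": 0,"wy": 0,"wz": 0,"gripper": 0}

```text
time: 4.23
tool_pos: [0.6408, -0.2035, 0.48]
ee_rot: [-3.137, -0.002, 1.465]
wrist_force: [-0.4, 0.3, 0.0]
width: 0.094
finger_force: 0.0
```

Run:
```python
from h import *
np.set_printoptions(precision=4,suppress=True)
o=robot.get_obs(); c=eyes.get_calibration("wrist"); im=eyes.snapshot("wrist")[:,:,::-1]; s=eyes.snapshot("scene")[:,:,::-1]; 
print(o["tool_pos"],o["ee_rot"],o["joint_positions"])
cv2.imwrite("pics/both1.png",np.hstack([cv2.resize(im,(400,300)),cv2.resize(s,(400,300))])); cv2.imwrite("pics/w1.png",im)
import json; json.dump({k:np.array(v).tolist() for k,v in c.items()},open("w1.json","w"))
print("brush grip predicted px",proj(c,[.642,-.206,.295]),proj(c,[.6357,-.256,.295]),proj(c,[.6535,-.107,.289]))
```

```text
[ 0.6408 -0.2035  0.48  ] [-3.1374 -0.0018  1.4649] [-0.392   0.4425  0.5789  0.0006  2.1247 -0.2857]
brush grip predicted px [332.3187 243.5881] [330.9667 303.3149] [333.95   106.5224]
```

View pics/both1.png

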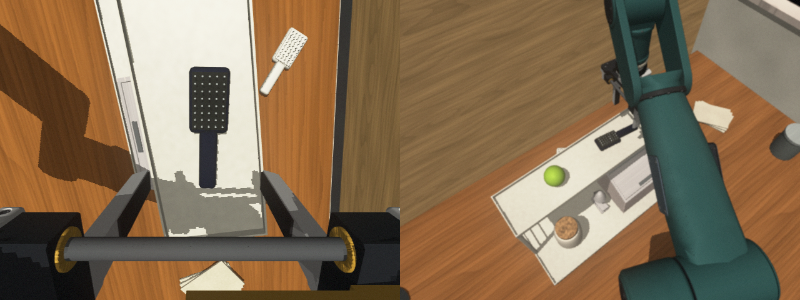

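Wrist view (left half): the brush lies between the fingers, with the handle end at full-size pixel (331,299) and the head end at (336,107). The predictions were (331,303) and (334,107), so the estimate holds. The gripper body is wide along the closing line, so I'll tilt to about 42 degrees at the box to clear the upper tray. Part-close the fingers to miss the rear lip, then descend and grip.

Request:
carry_out:
  deltas:
    - {"dx": -0.12,"dy": 0.06,"dz": 0.5,"wx": 0,"wy": 0,"wz": 0,"gripper": 90}
    - {"dx": 0,"dy": 0,"dz": 0.5,"wx": 0,"wy": 0,"wz": 0,"gripper": 90}
    - {"dx": 0,"dy": 0,"dz": 0.5,"wx": 0,"wy": 0,"wz": 0,"gripper": 90}
    - {"dx": 0,"dy": 0,"dz": 0.6,"wx": 0,"wy": 0,"wz": 0,"gripper": 90}
    - {"dx": 0,"dy": 0,"dz": 0.6,"wx": 0,"wy": 0,"wz": 0,"gripper": 90}
    - {"dx": 0,"dy": 0,"dz": 0.6,"wx": 0,"wy": 0,"wz": 0,"gripper": 90}
    - {"dx": 0,"dy": 0,"dz": 0.5,"wx": 0,"wy": 0,"wz": 0,"gripper": 90}
    - {"dx": 0,"dy": 0,"dz": 0.4,"wx": 0,"wy": 0,"wz": 0,"gripper": 90}
    - {"dx": 0,"dy": 0,"dz": 0.3,"wx": 0,"wy": 0,"wz": 0,"gripper": 90}
    - {"dx": 0,"dy": 0,"dz": 0.3,"wx": 0,"wy": 0,"wz": 0,"gripper": 90}
    - {"dx": 0,"dy": 0,"dz": 0.2,"wx": 0,"wy": 0,"wz": 0,"gripper": 90}
    - {"dx": 0,"dy": 0,"dz": 0,"wx": 0,"wy": 0,"wz": 0,"gripper": 90}
    - {"dx": 0,"dy": 0,"dz": 0,"wx": 0,"wy": 0,"wz": 0,"gripper": 90}

```text
time: 5.42
tool_pos: [0.6409, -0.2053, 0.3828]
ee_rot: [3.141, -0.0, 1.466]
wrist_force: [-0.6, -0.9, 0.3]
width: 0.061
finger_force: 0.0
```

Request:
carry_out:
  deltas:
    - {"dx": 0,"dy": 0,"dz": 0.2,"wx": 0,"wy": 0,"wz": 0,"gripper": 90}
    - {"dx": 0,"dy": 0,"dz": 0.15,"wx": 0,"wy": 0,"wz": 0,"gripper": 90}
    - {"dx": 0,"dy": 0,"dz": 0,"wx": 0,"wy": 0,"wz": 0,"gripper": 255}
    - {"dx": 0,"dy": 0,"dz": 0,"wx": 0,"wy": 0,"wz": 0,"gripper": 255}
    - {"dx": 0,"dy": 0,"dz": 0,"wx": 0,"wy": 0,"wz": 0,"gripper": 255}
    - {"dx": 0,"dy": 0,"dz": 0,"wx": 0,"wy": 0,"wz": 0,"gripper": 255}
    - {"dx": 0,"dy": 0,"dz": 0,"wx": 0,"wy": 0,"wz": 0,"gripper": 255}
    - {"dx": 0,"dy": 0,"dz": 0,"wx": 0,"wy": 0,"wz": 0,"gripper": 255}
    - {"dx": 0,"dy": 0,"dz": 0,"wx": 0,"wy": 0,"wz": 0,"gripper": 255}
    - {"dx": 0,"dy": 0,"dz": 0,"wx": 0,"wy": 0,"wz": 0,"gripper": 255}

```text
time: 6.25
tool_pos: [0.641, -0.2054, 0.3758]
ee_rot: [3.141, 0.0, 1.466]
wrist_force: [0.1, 0.2, 0.7]
width: 0.0215
finger_force: 29.8
```

Request:
carry_out:
  deltas:
    - {"dx": 0,"dy": 0,"dz": -0.5,"wx": 0,"wy": 0,"wz": 0,"gripper": 255}
    - {"dx": 0,"dy": 0,"dz": -0.9,"wx": 0,"wy": 0,"wz": -0.2,"gripper": 255}
    - {"dx": 0,"dy": 0,"dz": -0.9,"wx": 0,"wy": 0,"wz": -0.3,"gripper": 255}
    - {"dx": 0,"dy": 0,"dz": -0.9,"wx": 0,"wy": 0,"wz": -0.3,"gripper": 255}
    - {"dx": 0,"dy": 0,"dz": -0.9,"wx": 0,"wy": 0,"wz": -0.3,"gripper": 255}
    - {"dx": 0,"dy": 0,"dz": -0.9,"wx": 0,"wy": 0,"wz": 0,"gripper": 255}
    - {"dx": -0.12,"dy": -0.8,"dz": 0,"wx": 0,"wy": 0,"wz": 0,"gripper": 255}
    - {"dx": -0.12,"dy": -0.8,"dz": 0,"wx": 0,"wy": 0,"wz": 0,"gripper": 255}
    - {"dx": -0.12,"dy": -0.8,"dz": 0,"wx": 0,"wy": 0,"wz": 0,"gripper": 255}
    - {"dx": -0.12,"dy": -0.8,"dz": 0,"wx": 0,"wy": 0,"wz": 0,"gripper": 255}
    - {"dx": -0.12,"dy": -0.8,"dz": 0,"wx": 0,"wy": 0,"wz": 0,"gripper": 255}
    - {"dx": -0.12,"dy": -0.8,"dz": 0,"wx": 0,"wy": 0,"wz": 0,"gripper": 255}
    - {"dx": -0.12,"dy": -0.8,"dz": 0,"wx": 0,"wy": 0,"wz": 0,"gripper": 255}
    - {"dx": -0.12,"dy": -0.8,"dz": 0,"wx": 0,"wy": 0,"wz": 0,"gripper": 255}
    - {"dx": -0.12,"dy": -0.8,"dz": 0,"wx": 0,"wy": 0,"wz": 0,"gripper": 255}
    - {"dx": -0.12,"dy": -0.8,"dz": 0,"wx": 0,"wy": 0,"wz": 0,"gripper": 255}
    - {"dx": 0,"dy": -0.8,"dz": 0,"wx": 0,"wy": 0,"wz": 0,"gripper": 255}
    - {"dx": 0,"dy": -0.8,"dz": 0,"wx": 0,"wy": 0,"wz": 0,"gripper": 255}
    - {"dx": 0,"dy": 0,"dz": 0,"wx": 0,"wy": 0,"wz": 0,"gripper": 255}

```text
time: 7.83
tool_pos: [0.4475, -0.2344, 0.4776]
ee_rot: [3.141, 0.001, 1.596]
wrist_force: [1.0, -0.7, 0.2]
width: 0.0213
finger_force: 29.8
```

Request:
carry_out:
  deltas:
    - {"dx": 0,"dy": 0,"dz": 0,"wx": -0.6,"wy": 0,"wz": 0,"gripper": 255}
    - {"dx": 0,"dy": 0,"dz": 0,"wx": -0.8,"wy": 0,"wz": 0,"gripper": 255}
    - {"dx": 0,"dy": 0,"dz": 0,"wx": -0.8,"wy": 0,"wz": 0,"gripper": 255}
    - {"dx": 0,"dy": 0,"dz": 0,"wx": -0.8,"wy": 0,"wz": 0,"gripper": 255}
    - {"dx": 0,"dy": 0,"dz": 0,"wx": -0.8,"wy": 0,"wz": 0,"gripper": 255}
    - {"dx": 0,"dy": 0,"dz": 0,"wx": -0.8,"wy": 0,"wz": 0,"gripper": 255}
    - {"dx": 0,"dy": 0,"dz": 0,"wx": -0.8,"wy": 0,"wz": 0,"gripper": 255}
    - {"dx": 0,"dy": 0,"dz": 0,"wx": -0.7,"wy": 0,"wz": 0,"gripper": 255}
    - {"dx": 0,"dy": 0,"dz": 0,"wx": 0,"wy": 0,"wz": 0,"gripper": 255}
    - {"dx": 0,"dy": 0,"dz": 0,"wx": 0,"wy": 0,"wz": 0,"gripper": 255}

```text
time: 8.67
tool_pos: [0.4491, -0.2347, 0.4752]
ee_rot: [2.412, -0.001, 1.597]
wrist_force: [0.8, -0.4, -1.4]
width: 0.0216
finger_force: 29.8
```

Request:
carry_out:
  deltas:
    - {"dx": 0,"dy": -0.65,"dz": 0.73,"wx": 0,"wy": 0,"wz": 0,"gripper": 255}
    - {"dx": 0,"dy": -0.65,"dz": 0.73,"wx": 0,"wy": 0,"wz": 0,"gripper": 255}
    - {"dx": 0,"dy": -0.65,"dz": 0.73,"wx": 0,"wy": 0,"wz": 0,"gripper": 255}
    - {"dx": 0,"dy": -0.65,"dz": 0.73,"wx": 0,"wy": 0,"wz": 0,"gripper": 255}
    - {"dx": 0,"dy": -0.65,"dz": 0.73,"wx": 0,"wy": 0,"wz": 0,"gripper": 255}
    - {"dx": 0,"dy": -0.65,"dz": 0.73,"wx": 0,"wy": 0,"wz": 0,"gripper": 255}
    - {"dx": 0,"dy": -0.65,"dz": 0.73,"wx": 0,"wy": 0,"wz": 0,"gripper": 255}
    - {"dx": 0,"dy": -0.65,"dz": 0.73,"wx": 0,"wy": 0,"wz": 0,"gripper": 255}
    - {"dx": 0,"dy": -0.65,"dz": 0.73,"wx": 0,"wy": 0,"wz": 0,"gripper": 255}
    - {"dx": 0,"dy": -0.65,"dz": 0.73,"wx": 0,"wy": 0,"wz": 0,"gripper": 255}
    - {"dx": 0,"dy": 0,"dz": 0,"wx": 0,"wy": 0,"wz": 0,"gripper": 255}
    - {"dx": 0,"dy": 0,"dz": 0,"wx": 0,"wy": 0,"wz": 0,"gripper": 255}

```text
time: 9.67
tool_pos: [0.4511, -0.2343, 0.2797]
ee_rot: [2.412, -0.002, 1.599]
wrist_force: [-0.3, 0.3, -0.5]
width: 0.0222
finger_force: 29.8
```

Run:
```python
from h import *
np.set_printoptions(precision=4,suppress=True)
o=robot.get_obs(); c=eyes.get_calibration("wrist"); im=eyes.snapshot("wrist")[:,:,::-1]; s=eyes.snapshot("top")[:,:,::-1]; 
print(o["tool_pos"],o["ee_rot"],o["joint_positions"])
cv2.imwrite("pics/both2.png",np.hstack([im,s[180:420,230:430].repeat(2,0).repeat(2,1)])[:,::1] if 0 else np.hstack([cv2.resize(im,(440,330)),cv2.resize(s[200:365,260:440],(360,330))]))
cv2.imwrite("pics/w2.png",im)
import json; json.dump({k:np.array(v).tolist() for k,v in c.items()},open("w2.json","w"))
ca,sa=np.cos(.026),np.sin(.026); B=np.array([.544,-.212,.02])
def bw(x,y,z): return B+[ca*x-sa*y,sa*x+ca*y,z]
for n,p in dict(frontL=(-.05,.11,.11),frontR=(-.05,-.11,.11),slot=(0,0,.1354),flapL=(-.043,.102,.1136),backL=(.0587,.11,.165)).items(): print(n,proj(c,bw(*p)))
```

```text
[ 0.4511 -0.2343  0.2797] [ 2.4118 -0.0019  1.5993] [-0.8571 -0.2968  1.893   0.6135  1.1156 -1.0388]
frontL [206.1275  38.7283]
frontR [234.4297 378.987 ]
slot [308.7594 225.5095]
flapL [222.1165  55.3596]
backL [407.8241  50.6204]
```

View pics/both2.png

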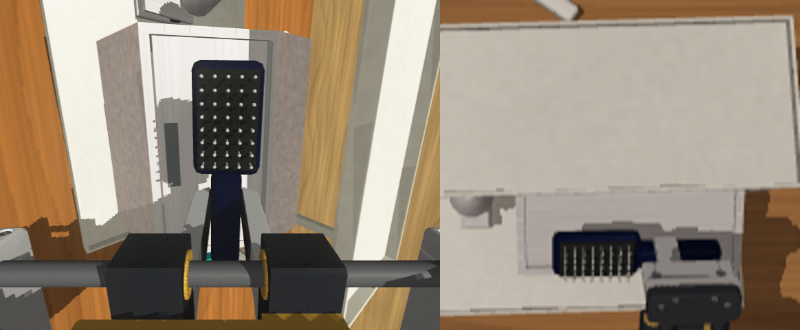

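Wrist view: box front-left corner at about (204,32), predicted (206,39), and flap corner at (218,51), predicted (222,55). The brush is held straight over the flap. Top view: the tilted gripper stays in front of the upper tray's edge. Now I line up and push in.

Request:
carry_out:
  deltas:
    - {"dx": 0,"dy": -0.36,"dz": 0.6,"wx": 0,"wy": 0,"wz": 0,"gripper": 255}
    - {"dx": 0,"dy": -0.36,"dz": 0.6,"wx": 0,"wy": 0,"wz": 0,"gripper": 255}
    - {"dx": 0,"dy": -0.36,"dz": 0.6,"wx": 0,"wy": 0,"wz": 0,"gripper": 255}
    - {"dx": 0,"dy": 0,"dz": 0.5,"wx": 0,"wy": 0,"wz": 0,"gripper": 255}
    - {"dx": 0,"dy": 0,"dz": 0.4,"wx": 0,"wy": 0,"wz": 0,"gripper": 255}
    - {"dx": 0,"dy": 0,"dz": 0.4,"wx": 0,"wy": 0,"wz": 0,"gripper": 255}
    - {"dx": 0,"dy": 0,"dz": 0.4,"wx": 0,"wy": 0,"wz": 0,"gripper": 255}
    - {"dx": 0,"dy": 0,"dz": 0.4,"wx": 0,"wy": 0,"wz": 0,"gripper": 255}
    - {"dx": 0,"dy": 0,"dz": 0.4,"wx": 0,"wy": 0,"wz": 0,"gripper": 255}

```text
time: 10.52
tool_pos: [0.4935, -0.234, 0.2036]
ee_rot: [2.406, 0.002, 1.597]
wrist_force: [-4.3, -0.1, 5.0]
width: 0.0216
finger_force: 29.8
```

Request:
carry_out:
  deltas:
    - {"dx": 0,"dy": 0,"dz": 0.25,"wx": 0,"wy": 0,"wz": 0,"gripper": 255}
    - {"dx": 0,"dy": 0,"dz": 0.25,"wx": 0,"wy": 0,"wz": 0,"gripper": 255}
    - {"dx": 0,"dy": 0,"dz": 0.25,"wx": 0,"wy": 0,"wz": 0,"gripper": 255}
    - {"dx": 0,"dy": 0,"dz": 0.25,"wx": 0,"wy": 0,"wz": 0,"gripper": 255}
    - {"dx": 0,"dy": 0,"dz": 0.25,"wx": 0,"wy": 0,"wz": 0,"gripper": 255}
    - {"dx": 0,"dy": 0,"dz": 0,"wx": 0,"wy": 0,"wz": 0,"gripper": 255}
    - {"dx": 0,"dy": 0,"dz": 0,"wx": 0,"wy": 0,"wz": 0,"gripper": 255}
    - {"dx": 0,"dy": 0,"dz": 0,"wx": 0,"wy": 0,"wz": 0,"gripper": 255}

```text
time: 11.18
tool_pos: [0.5079, -0.2327, 0.1816]
ee_rot: [2.412, -0.001, 1.598]
wrist_force: [-4.8, -0.6, -2.2]
width: 0.0215
finger_force: 29.9
```

Run:
```python
from h import *
np.set_printoptions(precision=4,suppress=True)
o=robot.get_obs(); im=eyes.snapshot("wrist")[:,:,::-1]; s=eyes.snapshot("top")[:,:,::-1]
print(o["tool_pos"],o["ee_rot"],o["wrist_force"],o["wrist_torque"])
cv2.imwrite("pics/both3.png",np.hstack([cv2.resize(im,(440,330)),cv2.resize(s[200:365,260:440],(360,330))]))
```

```text
[ 0.5079 -0.2327  0.1816] [ 2.4125 -0.0008  1.5984] [-4.769  -0.6436 -2.1554] [-0.2242  1.2496  0.1631]
```

View pics/both3.png

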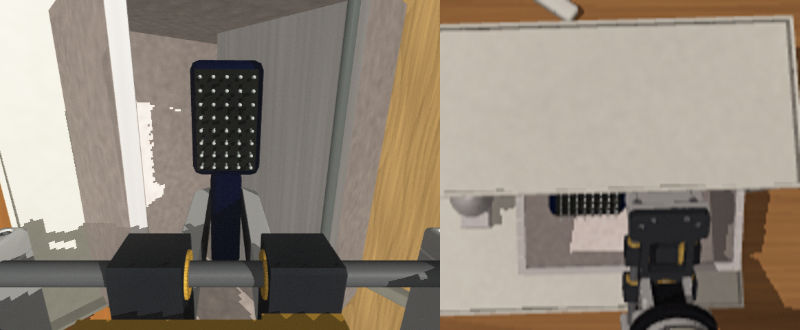

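Wrist and top views: the brush is inside the box below the frame, the flap is swung wide open on the rear side, and the gripper body stands clear of the tray edge. Tips are about 55 mm deep, with brush z about 0.09 in the box. Letting go.

Request:
carry_out:
  deltas:
    - {"dx": 0,"dy": 0,"dz": 0,"wx": 0,"wy": 0,"wz": 0,"gripper": 160}
    - {"dx": 0,"dy": 0,"dz": 0,"wx": 0,"wy": 0,"wz": 0,"gripper": 160}
    - {"dx": 0,"dy": 0,"dz": 0,"wx": 0,"wy": 0,"wz": 0,"gripper": 160}
    - {"dx": 0,"dy": 0,"dz": 0,"wx": 0,"wy": 0,"wz": 0,"gripper": 160}
    - {"dx": 0,"dy": 0,"dz": 0,"wx": 0,"wy": 0,"wz": 0,"gripper": 160}
    - {"dx": 0,"dy": 0,"dz": 0,"wx": 0,"wy": 0,"wz": 0,"gripper": 160}
    - {"dx": 0,"dy": 0,"dz": 0,"wx": 0,"wy": 0,"wz": 0,"gripper": 160}

```text
time: 11.87
tool_pos: [0.5084, -0.2327, 0.1826]
ee_rot: [2.411, -0.001, 1.598]
wrist_force: [-4.2, -0.9, -4.2]
width: 0.0349
finger_force: 3.0
```

Run:
```python
from h import *
np.set_printoptions(precision=4,suppress=True)
o=robot.get_obs(); im=eyes.snapshot("wrist")[:,:,::-1]; s=eyes.snapshot("top")[:,:,::-1]
print(o["tool_pos"],o["ee_rot"],o["wrist_force"],o["wrist_torque"])
cv2.imwrite("pics/both4.png",np.hstack([cv2.resize(im,(440,330)),cv2.resize(s[200:365,260:440],(360,330))]))
```

```text
[ 0.5084 -0.2327  0.1826] [ 2.4105 -0.0009  1.5982] [-4.1748 -0.856  -4.2118] [-0.2498  1.7048 -0.0977]
```

View pics/both4.png

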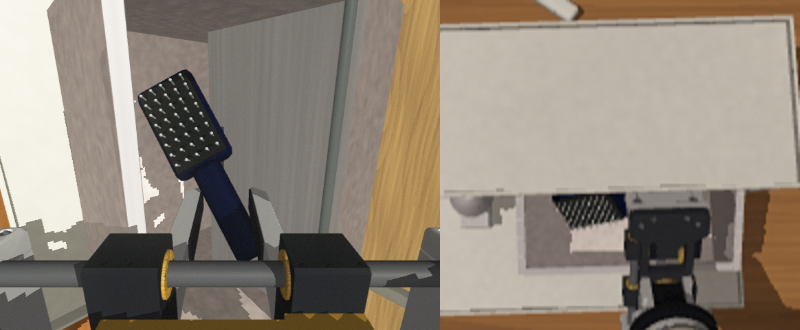

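The brush has dropped head-down but wedged diagonally between the fingers: head at about (185,125) in the wrist half, handle still between the pads. Shift slightly up-slope for room, open a little more so it slips free, and check.

Request:
carry_out:
  deltas:
    - {"dx": 0,"dy": 0.2,"dz": 0,"wx": 0,"wy": 0,"wz": 0,"gripper": 145}
    - {"dx": 0,"dy": 0,"dz": 0,"wx": 0,"wy": 0,"wz": 0,"gripper": 132}
    - {"dx": 0,"dy": 0,"dz": 0,"wx": 0,"wy": 0,"wz": 0,"gripper": 132}
    - {"dx": 0,"dy": 0,"dz": 0,"wx": 0,"wy": 0,"wz": 0,"gripper": 132}
    - {"dx": 0,"dy": 0,"dz": 0,"wx": 0,"wy": 0,"wz": 0,"gripper": 132}
    - {"dx": 0,"dy": 0,"dz": 0,"wx": 0,"wy": 0,"wz": 0,"gripper": 132}
    - {"dx": 0,"dy": 0,"dz": 0,"wx": 0,"wy": 0,"wz": 0,"gripper": 132}

```text
time: 12.55
tool_pos: [0.5109, -0.2323, 0.1846]
ee_rot: [2.412, -0.002, 1.599]
wrist_force: [-6.8, -0.1, -5.2]
width: 0.0453
finger_force: 3.6
```

Run:
```python
from h import *
np.set_printoptions(precision=4,suppress=True)
o=robot.get_obs(); im=eyes.snapshot("wrist")[:,:,::-1]; s=eyes.snapshot("top")[:,:,::-1]
print(o["tool_pos"],o["ee_rot"],o["wrist_force"],o["wrist_torque"])
cv2.imwrite("pics/both5.png",np.hstack([cv2.resize(im,(440,330)),cv2.resize(s[200:365,260:440],(360,330))]))
```

```text
[ 0.5109 -0.2323  0.1846] [ 2.4123 -0.0016  1.5988] [-6.8481 -0.0644 -5.207 ] [-0.2392  1.9575 -0.1155]
```

View pics/both5.png

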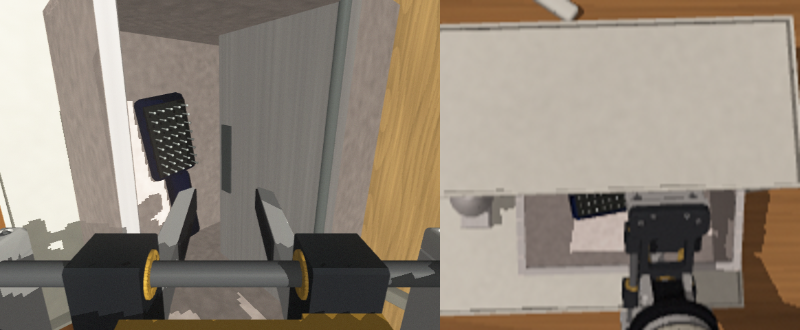

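The brush has now dropped clear to the floor of the box, with its head at about (165,140) in the wrist half, below the fingers, and nothing between the pads. Drawing straight back.

Request:
carry_out:
  deltas:
    - {"dx": 0,"dy": 0,"dz": -0.3,"wx": 0,"wy": 0,"wz": 0,"gripper": 132}
    - {"dx": 0,"dy": 0,"dz": -0.5,"wx": 0,"wy": 0,"wz": 0,"gripper": 132}
    - {"dx": 0,"dy": 0,"dz": -0.5,"wx": 0,"wy": 0,"wz": 0,"gripper": 132}
    - {"dx": 0,"dy": 0,"dz": -0.5,"wx": 0,"wy": 0,"wz": 0,"gripper": 132}
    - {"dx": 0,"dy": 0,"dz": -0.5,"wx": 0,"wy": 0,"wz": 0,"gripper": 132}
    - {"dx": 0,"dy": 0,"dz": -0.6,"wx": 0,"wy": 0,"wz": 0,"gripper": 132}
    - {"dx": 0,"dy": 0,"dz": -0.8,"wx": 0,"wy": 0,"wz": 0,"gripper": 132}
    - {"dx": 0,"dy": 0,"dz": -0.8,"wx": 0,"wy": 0,"wz": 0,"gripper": 132}
    - {"dx": 0,"dy": -0.5,"dz": -0.8,"wx": 0,"wy": 0,"wz": 0,"gripper": 132}
    - {"dx": 0,"dy": -0.5,"dz": -0.8,"wx": 0,"wy": 0,"wz": 0,"gripper": 132}
    - {"dx": 0,"dy": -0.5,"dz": -0.8,"wx": 0,"wy": 0,"wz": 0,"gripper": 132}
    - {"dx": 0,"dy": -0.5,"dz": -0.8,"wx": 0,"wy": 0,"wz": 0,"gripper": 132}
    - {"dx": 0,"dy": 0,"dz": 0,"wx": 0,"wy": 0,"wz": 0,"gripper": 132}
    - {"dx": 0,"dy": 0,"dz": 0,"wx": 0,"wy": 0,"wz": 0,"gripper": 132}
    - {"dx": 0,"dy": 0,"dz": 0,"wx": 0,"wy": 0,"wz": 0,"gripper": 132}

```text
time: 13.9
tool_pos: [0.3798, -0.2368, 0.2751]
ee_rot: [2.407, 0.002, 1.597]
wrist_force: [0.5, -0.0, -0.1]
width: 0.0449
finger_force: 0.0
```

Run:
```python
from h import *
np.set_printoptions(precision=4,suppress=True)
o=robot.get_obs(); im=eyes.snapshot("wrist")[:,:,::-1]; s=eyes.snapshot("top")[:,:,::-1]
print(o["tool_pos"],o["ee_rot"],o["wrist_force"],o["finger_force"])
cv2.imwrite("pics/both6.png",np.hstack([cv2.resize(im,(440,330)),cv2.resize(s[200:365,260:440],(360,330))]))
```

```text
[ 0.3798 -0.2368  0.2751] [2.4067 0.0018 1.5974] [ 0.4555 -0.0103 -0.1134] 0.0
```

View pics/both6.png

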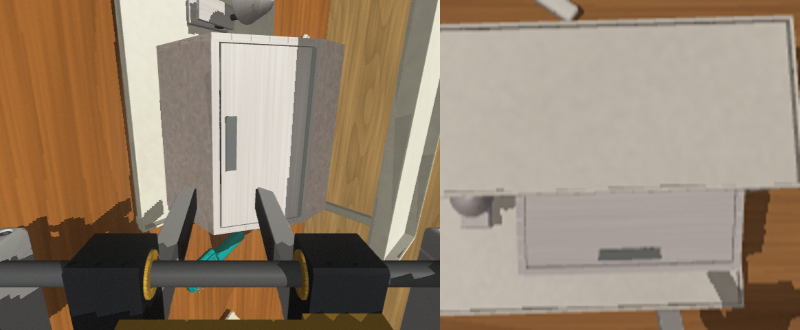

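The flap is shut flush with the frame in both views, the gripper is clear of everything, and no brush is in sight outside. Its apparent size in the last inside view put it about 70 mm lower than when held, so it is on the box floor. Handing in.

```bash
python3 -c "
from bench import robot
print(robot.close_job())"
```

```text
the job is handed in; nothing more can be done
None
```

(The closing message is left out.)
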